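# Slide a mask blank out over the ledge for edge inspection

### The arm

A 6-joint arm with a two-finger parallel gripper is mounted at the origin on the work surface. World frame = base frame: x ahead of the robot, y to its left, z up, the work surface at z = 0. Lengths are in m, angles in degrees, forces in N, time in s.
With the tool pointing down it reaches from about 0.4 to 0.825 m from the base axis. Payload 7 kg.
Tool frame: the origin (TCP) lies at the very end of the fingers, on their centre line; the grasp point (between the pads) lies r.pinch_z behind it (r.pinch_z is the distance from the TCP to the grasp point, in m); z points along the fingers, y is the direction in which the jaws open and shut (so a half turn about z gives the same grasp; the last joint's range is limited). The gripper opens to 88 mm and grips with 3 to 60 N. Pads are 19 mm wide; open, the fingers measure 130 mm over their backs; the gripper's body (78 mm by 193 mm) begins 47 mm behind the grasp point.
Start: joints at [-54.196, 20.546, 0.682, 0, -70.136, -16.507], TCP at [0.223, -0.637, 0.227] pointing down, gripper open.
Joint ranges: [-176.03, 176.03], [-82.01, 121.73], [-58.28, 71.71], [-173.87, 95.51], [-174.79, -0.11], [-173.66, 173.66]. Speed limits (degrees/s): [136.94, 136.94, 172.46, 180, 180, 180].

### API

Orientations are given as [roll, pitch, yaw] about the fixed x, y, z axes, in that order (R = Rz(yaw) Ry(pitch) Rx(roll)).
In Python, from plant import r gives the robot as it stands. The module is installed in compiled form; this text tells all that it offers.
- The arm moves only by the tool servo_tool, never from a script. Its argument "steps" is a list of rows, each a list of 5 numbers: the finger opening in cm, from 0 to 8.76, then the shift along the tool's x, y, z in cm, then the turn about the tool's z in degrees. In form: [[fingers, x, y, z, spin], ...]. A call has 1 to 8 rows; each row shifts and turns the commanded pose from where the row before left it, along the tool's axes as they then stand; what a row does not reach is not made up. A row lasts 1/8 s, in which the tool goes at most 62.5 mm and 10.7 degrees, less where a joint would pass 70% of its speed; a pose out of reach is approached as far as the arm can. A call with a gripper value outside its range is refused whole. The fingers move at their own pace and stop on an object; "squeeze" is the grip in N (left out, the last holds). Time passes only in rows, so rows that do not move let the fingers close. It gives the time, the measured TCP pose, the force and the opening at its end, in the units of the state.
- r.get_state(): the state, without advancing time (a new reading comes with each control period).
- r.capture(name): name is "scene" or "top"; returns the picture (384x512x3 uint8, red, green, blue); there is no depth.
- r.calibration(name): a dict with "K" (3x3 intrinsics, pixels), "dist_coeffs" ([k1, k2, p1, p2, k3] as OpenCV has them; the pictures are not rectified), "rvec" (rotation vector, rad) and "tvec" (3), from world to camera coordinates, as OpenCV has them. Camera axes: x right, y down, z forward; pixel columns grow to the right and rows downward; lengths in m; the calibration is good to about 2 mm. A picture is of the moment at which its call begins. calibration takes no time and is no camera call.
- r.close_job(): hands the job in, once; it reports no verdict.
The state is a dict: "time_s": time; "joints": joint angles; "qd": joint speeds; "joint_torque": joint torques, N m; "tcp_pos": TCP position; "eef_rot": TCP orientation; "contact_force": force on the tool from outside, world axes, zero at the start; "moment": the same for the moment, N m; "gripper_width": finger opening in m.
Only numpy, scipy, OpenCV 4.12 (cv2) and the standard library are available. Lean on these libraries where they do the work, as an engineer would, in place of code of your own. Each camera call takes 0.05 s, during which the arm holds its last target.

### The job

On the edge-inspection station, push the square glass plate flush against the white fence behind it and along the fence, until about 40 mm of it hangs out over the open end of the ledge in front of the camera, lying still and flat. Only push it with the fingers where it lies: do not lift or tip it, do not touch the camera, and leave everything else where it is.

Things in the scene. Friction and masses are not known exactly. Their poses are not given: they have to be found in the camera images.
- station: Edge-inspection station, fixed: aluminium ledge block on a thin black base. Origin on the table; x points away from the robot to the fence, y along the ledge, z up; yaw within 0.15 rad of the world's. Ledge top: flat, z = 62 mm, x = -105 to +80 mm, y = -150 (open end, to the robot's right) to +190 mm. Fence: white bar along the far side, face at x = +80 mm, 15 mm thick, top at z = 74 mm.
- edge_camera: Camera on the station's base, looking along +y at the ledge's open end: black lens with a ring light 64 mm across, white body. Axes as the station's, origin 12 mm above the station's. In the station frame it fills x = -33 to +42 mm, y = -397 to -274 mm, up to z = 97 mm. Not to be touched.
- ledge_end (a point): Point on the top edge of the ledge's open end, at x = 0, y = -150 mm, z = 62 mm of the station frame; same axes. Beyond it (-y) is a free drop of 50 mm to the base.
- plate: The plate to push: dark, shiny, square glass mask blank, 152 x 152 x 6.35 mm, about 0.32 kg, loose on the ledge top (friction about 0.6). At the start wholly on the ledge, up to 22 mm off the fence and up to 0.15 rad askew. Origin: centre of its underside; z up; sides parallel to its x (to the fence) and y (along the ledge).
- plate_edge (a point): Middle of the plate's leading end face (76 mm from its centre along its own -y, half-way up its thickness): this is the edge that has to hang out beyond the ledge's open end. Same axes as the plate.
- plate_side (a point): Middle of the plate's side that faces the fence (76 mm from its centre along its own +x, half-way up its thickness): this has to touch the fence. Same axes as the plate.
- loupe: Black stand loupe, 38 mm in diameter, 42 mm tall, standing loose on the ledge near its closed (+y) end; leave alone. Origin: centre of its underside.
- lens_cap: Black lens cap, a disc 42 mm in diameter and 11 mm thick, lying loose on the station's base between the ledge's open end and the camera, below the overhang (base top at z = 12 mm); leave alone. Origin: centre of its underside.
- pot_foam: Round pink and white wafer pot with a pink foam disc on top, 116 mm in diameter, 62 mm tall, loose on the table to the left; leave alone. Origin: centre of its underside.
- pot_lid: Round pink and white wafer pot with a flat white lid, 116 mm in diameter, 48 mm tall, loose on the table to the left; leave alone. Origin: centre of its underside.
- wafer_box: Frosted plastic wafer carrier box, 148 x 162 x 116 mm, loose on the table to the right; leave alone. Origin: centre of its underside.
- pen: Black marker pen, 140 mm long, 15 mm thick, lying on the table in front of the ledge; leave alone. Origin: at its middle, underside; its length lies along its x axis.
- tweezers: Steel wafer tweezers, 144 mm long, 12 mm high, lying on the table in front of the camera; leave alone. Origin: at their middle, underside; their length lies along their x axis.
Mind the look-alikes: they are no part of the job. Of the things like the plate, leave any that is orange; of the rest the larger one is meant.

How it is judged:
By the outcome, as a careful person would: the job done as asked, in the order asked, and still so for the second after the job is handed in, with the robot touching nothing.
It also fails if it takes over 43 s, if anything falls off the work surface, if the arm or the gripper's body presses on something with over 40 N, if the wrist force passes 120 N, or if a joint passes its speed limit or range.

## Working session

There is one attempt and no reset: what is moved stays moved. The work goes in short steps, Python scripts to look and compute and a tool call to move; the robot and the scene stay as the last step left them, time stands still between calls to the robot, and variables do not carry over. Pictures are saved under pics/ and viewed, and the job is handed in when it is done.

Besides the shell and the picture viewer there is one more tool, called after ">>>" by a JSON object that holds its "method" and its "body", one argument or row to a line. servo_tool: Moves the arm, as the interface text tells. Its arguments: {"type":"object","properties":{"steps":{"type":"array","items":{"type":"array","items":{"type":"number"}}},"squeeze":{"type":"number"}},"required":["steps"]}

```bash
mkdir -p pics
python3 - <<'E'
from plant import r
import cv2
for n in("scene","top"):
    im=r.capture(n); cv2.imwrite(f"pics/{n}0.png",cv2.resize(im[:,:,::-1],(800,600),interpolation=cv2.INTER_CUBIC)); cv2.imwrite(f"pics/{n}0raw.png",im[:,:,::-1])
print(r.get_state(), r.pinch_z)
for n in("scene","top"): print(r.calibration(n))
E
```

```text
{'time_s': 0.1, 'joints': array([-5.41962568e+01,  2.05875207e+01,  6.39648732e-01, -1.68633545e-02,
       -7.01357568e+01, -1.65067816e+01]), 'qd': array([-0.03111941, -0.05401348,  0.14176507,  0.04086013,  0.05512765,
        0.04645394]), 'joint_torque': array([-1.60758365e-03, -5.84164596e+01,  2.93748593e+01,  7.01554388e+00,
        1.01484740e-02, -6.37810581e-05]), 'tcp_pos': array([ 0.22289155, -0.63668259,  0.22572174]), 'eef_rot': array([ 1.79915313e+02, -8.56324496e-03, -1.60708774e+02]), 'contact_force': array([-0.14926462, -0.22910616,  0.30778269]), 'moment': array([-0.06079752,  0.03168668, -0.03439565]), 'gripper_width': 0.08784345267154993} 0.0188
{'K': array([[417.0556239 ,   0.        , 259.22463851],
       [  0.        , 417.0556239 , 194.87339223],
       [  0.        ,   0.        ,   1.        ]]), 'dist_coeffs': array([0.02145907, 0.        , 0.        , 0.        , 0.        ]), 'rvec': array([ 2.09009879,  1.27447984, -0.52077792]), 'tvec': array([-0.17797037, -0.25147572,  1.73324121])}
{'K': array([[490.54166112,   0.        , 266.15673127],
       [  0.        , 490.54166112, 189.7752359 ],
       [  0.        ,   0.        ,   1.        ]]), 'dist_coeffs': array([-0.2143153,  0.       ,  0.       ,  0.       ,  0.       ]), 'rvec': array([ 2.03248025, -2.18853267,  0.23700671]), 'tvec': array([-0.01302949,  0.49763113,  1.49166099])}
```

View pics/scene0.png

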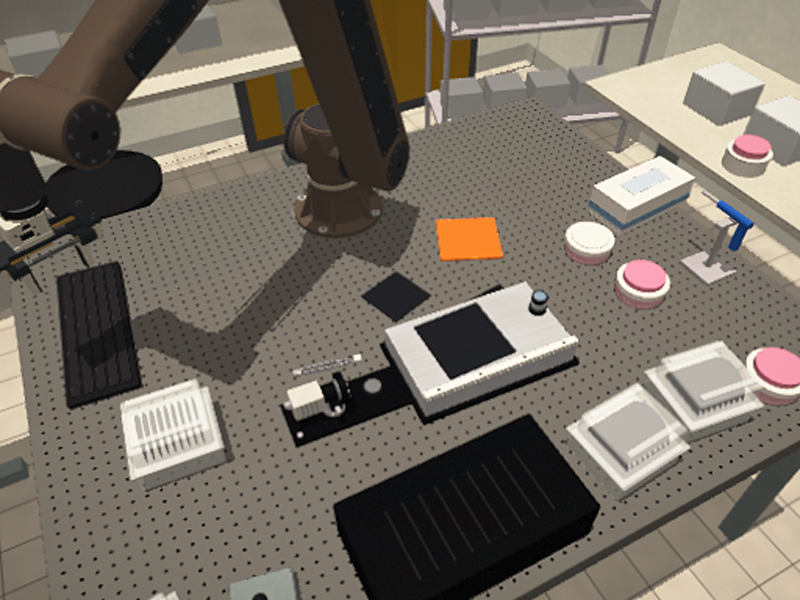

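View pics/top0.png

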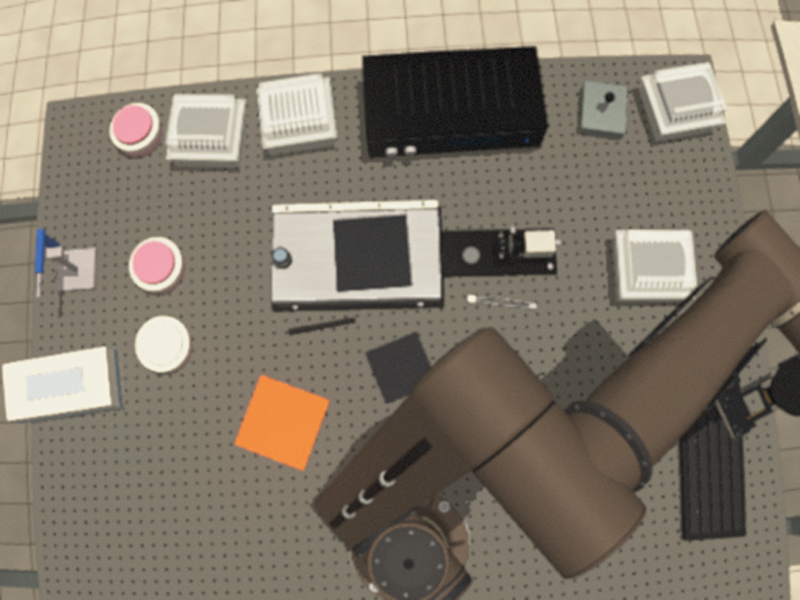

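Plate candidates in the top view (800x600 px): a dark square on the ledge at (373,252), a smaller dark one on the table at (400,367), and an orange one at (282,422). The one on the ledge fits, since it is dark and the larger of the two that aren't orange. I'll confirm with an enlarged crop.

Run:
```python
import cv2
im=cv2.imread("pics/top0raw.png")
# raw scale 0.64
c=im[120:265,165:365]; cv2.imwrite("pics/crop0.png",cv2.resize(c,(800,580),interpolation=cv2.INTER_CUBIC))
im=cv2.imread("pics/scene0raw.png")
c=im[165:285,225:385]; cv2.imwrite("pics/crops0.png",cv2.resize(c,(800,600),interpolation=cv2.INTER_CUBIC))
```

```text
(no output)
```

View pics/crop0.png

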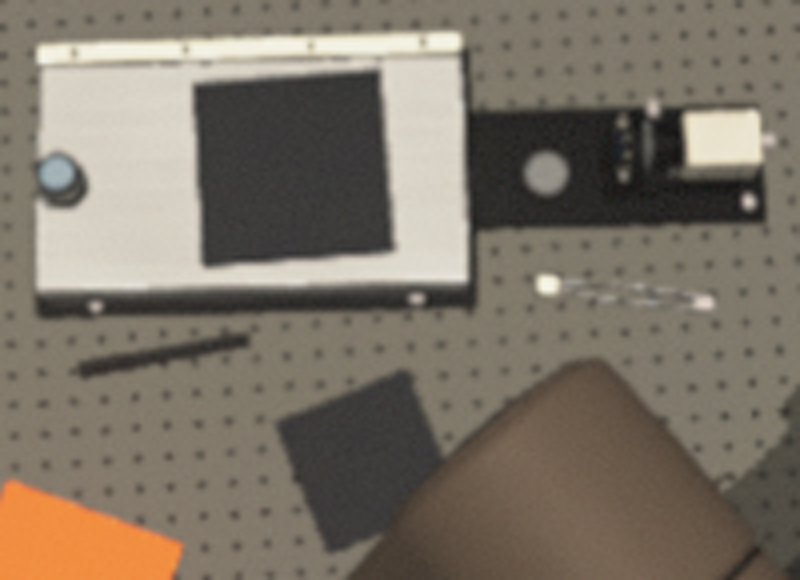

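View pics/crops0.png

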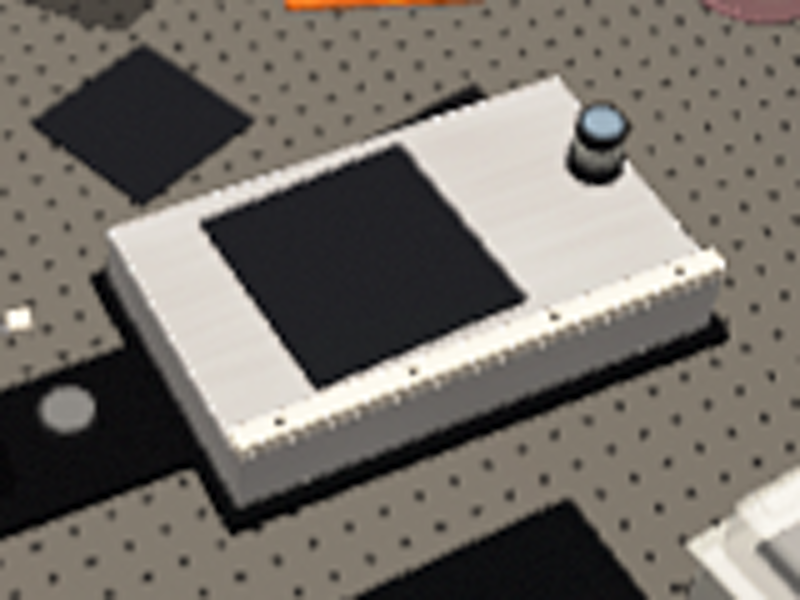

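Confirmed: the dark square on the ledge has its crop corners at (195,85), (380,71), (393,250) and (204,266). Its mate on the table is clearly smaller.

```bash
cat > h.py <<'E'
import numpy as np,cv2
from scipy.optimize import least_squares
from plant import r
C={n:r.calibration(n) for n in("scene","top")}
def proj(n,P):
    c=C[n]; return cv2.projectPoints(np.asarray(P,float).reshape(-1,3),c["rvec"],c["tvec"],c["K"],c["dist_coeffs"])[0][:,0]
def T(p,P):
    c,s=np.cos(p[2]),np.sin(p[2]); P=np.asarray(P,float)
    return np.c_[p[0]+c*P[:,0]-s*P[:,1],p[1]+s*P[:,0]+c*P[:,1],P[:,2]]
def ray(n,uv,z):
    c=C[n]; R=cv2.Rodrigues(c["rvec"])[0]; u=cv2.undistortPoints(np.asarray(uv,float).reshape(-1,1,2),c["K"],c["dist_coeffs"])[:,0]
    d=np.c_[u,np.ones(len(u))]@R; o=-R.T@c["tvec"]; return o+d*((z-o[2])/d[:,2])[:,None]
def fit(obs,p0):
    # obs: list (cam, pts3, uv)
    f=lambda p:np.concatenate([(proj(n,T(p,P))-uv).ravel() for n,P,uv in obs])
    s=least_squares(f,p0); return s.x,s.fun.reshape(-1,2)
ct=lambda a:np.array([165,120])+(np.array(a)+.5)/4-.5
cs=lambda a:np.array([225,165])+(np.array(a)+.5)/5-.5
E
python3 - <<'E'
from h import *
np.set_printoptions(precision=4,suppress=True)
S=np.array([[.095,.19,.074],[.095,-.15,.074],[-.105,.19,.062],[-.105,-.15,.062]])
ot=("top",S,ct([[37,46],[462,33],[37,291],[469,284]]))
os_=("scene",S,cs([[724,263],[240,450],[557,76],[108,236]]))
h=.076;z=.06835
Pl=np.array([[h,h,z],[h,-h,z],[-h,-h,z],[-h,h,z]])
pt=("top",Pl,ct([[194,86],[380,71],[394,250],[204,266]]))
ps=("scene",Pl,cs([[526,298],[318,388],[202,223],[402,146]]))
for o in([ot],[os_],[ot,os_]):
    p,f=fit(o,[.6,0,0]);print("st",p);print(f.T)
st=p
for o in([pt],[ps],[pt,ps]):
    p,f=fit(o,[.6,0,0]);print("pl",p);print(f.T)
def rel(a,b):
    d=np.array(b[:2])-a[:2];c,s=np.cos(a[2]),np.sin(a[2]);return c*d[0]+s*d[1],-s*d[0]+c*d[1],b[2]-a[2]
print(rel(st,p))
# loupe etc
print(ray("top",ct([[57,172]]),.10))
E
```

```text
st [ 0.6014  0.0465 -0.0502]
[[ 0.5486 -0.2682 -0.0841 -0.1812]
 [ 0.0075  0.4614  0.1593 -0.5742]]
st [ 0.6002  0.0478 -0.0419]
[[ 0.4335  0.2303 -0.4194 -0.3128]
 [ 0.1753  0.2736  0.1369 -0.696 ]]
st [ 0.601   0.0469 -0.0466]
[[ 0.2925 -0.5213 -0.118  -0.2112  0.4325 -0.124  -0.2206 -0.373 ]
 [ 0.3538  0.447   0.5177 -0.5947  0.6811  0.4515  0.4775 -0.6418]]
pl [0.5905 0.0331 0.007 ]
[[-0.5004  0.2683  0.5522 -0.3327]
 [-0.6133 -0.6296  0.665   0.4987]]
pl [0.5903 0.0343 0.0007]
[[ 0.4808 -0.1283 -0.2507 -0.1157]
 [ 0.2388  0.228  -0.1641 -0.4398]]
pl [0.5905 0.0336 0.0043]
[[-0.5993  0.1773  0.3258 -0.5674  0.3609 -0.1654 -0.4388 -0.3658]
 [-0.6704 -0.5632  0.745   0.4488  0.2607  0.3786  0.0239 -0.3668]]
(np.float64(-0.009872711674603962), np.float64(-0.013778812320900242), np.float64(0.050909038662354245))
[[0.5916 0.2157 0.1   ]]
```

Station is at about (0.601, 0.047) with yaw -2.7°. In its frame the plate centre is (-10, -14) mm, turned +2.9°. Both cameras agree to about 1–2 mm. The plan has two pushes with spread fingers: first squarely against the fence, then along it.

>>> {"method": "servo_tool", "body": {
  "steps": [
    [8.76, 0, 0, 0, 7.3],
    [8.76, 0, 0, 0, 7.3],
    [8.76, 0, 0, 0, 7.4],
    [8.76, -1.25, 4.3, 0, 0],
    [8.76, -1.25, 4.3, 0, 0],
    [8.76, -1.25, 4.3, 0, 0],
    [8.76, -1.25, 4.3, 0, 0],
    [8.76, -1.25, 4.3, 0, 0]
  ]
}}

```text
time_s: 1.1
tcp_pos: [0.2957, -0.4238, 0.2263]
eef_rot: [180.0, -0.0, 177.3]
contact_force: [-0.1, 0.1, -0.1]
gripper_width: 0.0877
```

>>> {"method": "servo_tool", "body": {
  "steps": [
    [8.76, -1.25, 4.3, 0, 0],
    [8.76, -1.25, 4.3, 0, 0],
    [8.76, -1.25, 4.3, 0, 0],
    [8.76, -1.25, 4.3, 0, 0],
    [8.76, -1.25, 4.3, 0, 0],
    [8.76, -1.25, 4.3, 0, 0],
    [8.76, -1.25, 4.3, 0, 0],
    [8.76, -1.25, 4.3, 0, 0]
  ]
}}

```text
time_s: 2.1
tcp_pos: [0.4117, -0.0849, 0.2266]
eef_rot: [180.0, 0.0, 177.3]
contact_force: [1.2, 0.2, -0.1]
gripper_width: 0.0879
```

>>> {"method": "servo_tool", "body": {
  "steps": [
    [8.76, -1.25, 4.3, 2, 0],
    [8.76, -1.25, 4.3, 2, 0],
    [8.76, -1.25, 4.3, 2, 0],
    [8.76, 0, 0, 2, 0],
    [8.76, 0, 0, 0, 0],
    [8.76, 0, 0, 0, 0]
  ]
}}

```text
time_s: 2.85
tcp_pos: [0.4554, 0.0405, 0.1472]
eef_rot: [-180.0, 0.0, 177.3]
contact_force: [-0.5, -1.0, 0.8]
gripper_width: 0.0873
```

>>> {"method": "servo_tool", "body": {
  "steps": [
    [8.76, 0, 0, 3, 0],
    [8.76, 0, 0, 3, 0],
    [8.76, 0, 0, 1.5, 0],
    [8.76, 0, 0, 0.75, 0],
    [8.76, 0, 0, 0, 0],
    [8.76, 0, 0, 0, 0]
  ]
}}

```text
time_s: 3.6
tcp_pos: [0.4559, 0.0409, 0.0649]
eef_rot: [180.0, 0.1, 177.3]
contact_force: [0.2, -0.5, 0.0]
gripper_width: 0.0877
```

```bash
cat > look.py <<'E'
import sys
from h import *
def look(n,tag,x0,y0,w,hh,k):
    im=r.capture(n)[:,:,::-1]; cv2.imwrite(f"pics/{n}{tag}raw.png",im)
    cv2.imwrite(f"pics/{n}{tag}.png",cv2.resize(im[y0:y0+hh,x0:x0+w],(w*k,hh*k),interpolation=cv2.INTER_CUBIC))
if __name__=="__main__":
    look("top",sys.argv[1],165,120,200,145,4); look("scene",sys.argv[1],225,165,160,120,5)
E
python3 look.py 1; python3 -c "
from plant import r;print(r.get_state())"
```

```text
{'time_s': 3.7, 'joints': array([ 2.99174343e+01,  1.03684973e+01, -3.82310106e+01,  8.18577038e-03,
       -4.13177388e+01, -1.22625632e+02]), 'qd': array([ 0.16218841,  0.21441101, -0.08518898, -0.01462723,  0.16738538,
       -0.02299739]), 'joint_torque': array([-3.78197688e-02, -3.52312839e+01,  2.05245030e+01,  4.86095667e+00,
       -9.22702462e-02,  2.51964320e-04]), 'tcp_pos': array([0.45574908, 0.04092308, 0.06480488]), 'eef_rot': array([1.79959943e+02, 7.26140836e-02, 1.77297921e+02]), 'contact_force': array([0.75910701, 0.05964017, 0.65375425]), 'moment': array([-0.0134025 , -0.00603646, -0.00762592]), 'gripper_width': 0.08765146182797344}
```

View pics/scene1.png

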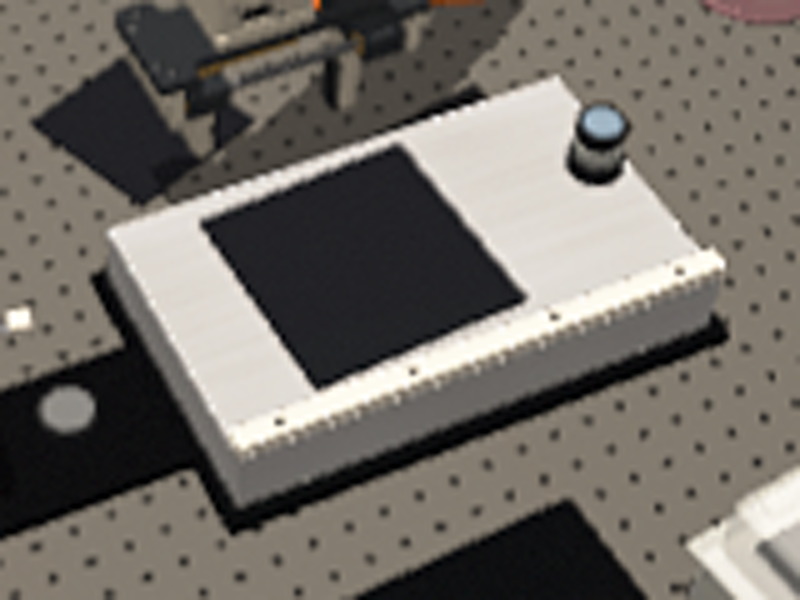

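View pics/top1.png

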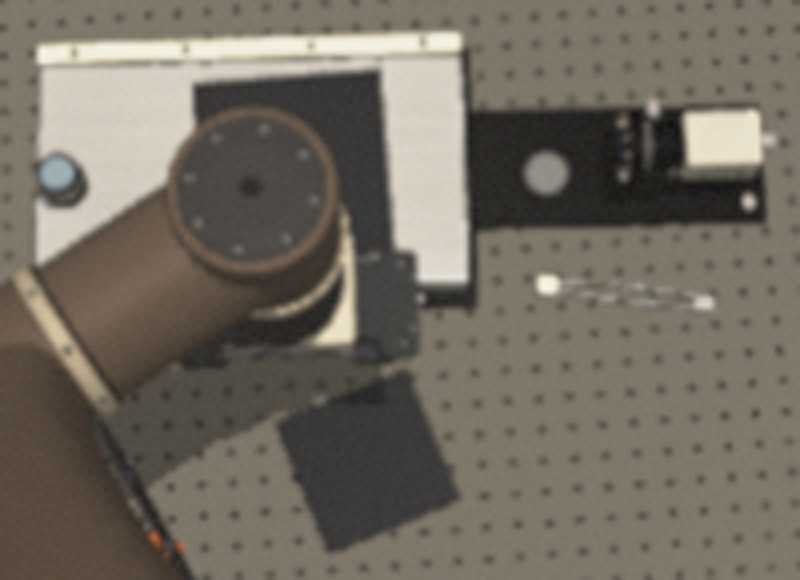

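>>> {"method": "servo_tool", "body": {
  "steps": [
    [8.76, -2, 0, 0.05, 0],
    [8.76, -1.5, 0, 0, 0],
    [8.76, -0.5, 0, 0, 0],
    [8.76, -0.5, 0, 0, 0],
    [8.76, -0.5, 0, 0, 0],
    [8.76, -0.3, 0, 0, 0],
    [8.76, -0.3, 0, 0, 0],
    [8.76, 0, 0, 0, 0]
  ]
}}

```text
time_s: 4.7
tcp_pos: [0.5114, 0.0381, 0.0636]
eef_rot: [-180.0, 0.0, 177.3]
contact_force: [0.1, -0.6, 0.3]
gripper_width: 0.0872
```

```bash
python3 look.py 2
```

```text
(no output)
```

View pics/scene2.png

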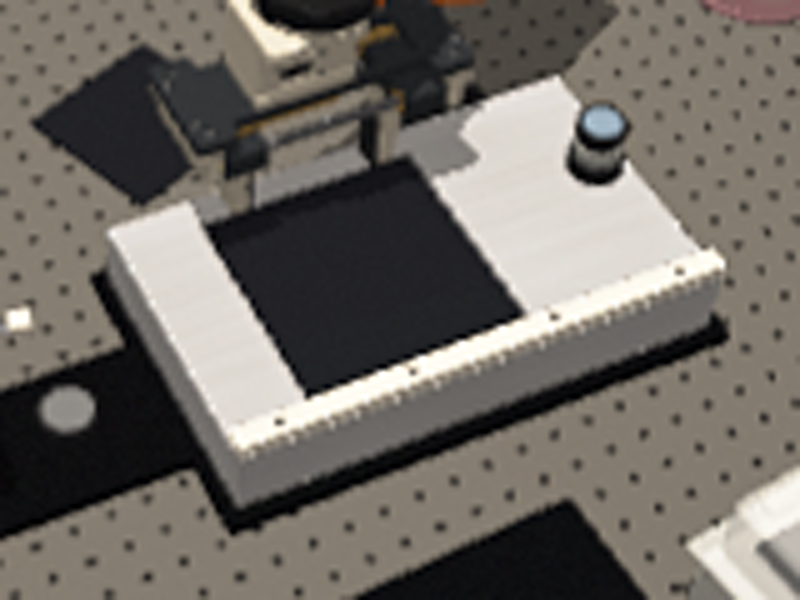

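The plate has swung parallel and has a few mm left to the fence (its fence-side corners are at crop (524,315) and (308,395)). I'll continue slowly until the force rises.

>>> {"method": "servo_tool", "body": {
  "steps": [
    [8.76, -0.2, 0, 0, 0],
    [8.76, -0.2, 0, 0, 0],
    [8.76, -0.15, 0, 0, 0],
    [8.76, 0, 0, 0, 0]
  ]
}}

```text
time_s: 5.3
tcp_pos: [0.5167, 0.0377, 0.0635]
eef_rot: [-180.0, -0.0, 177.3]
contact_force: [-2.4, -0.8, 1.7]
gripper_width: 0.0876
```

>>> {"method": "servo_tool", "body": {
  "steps": [
    [8.76, -0.1, 0, 0, 0],
    [8.76, -0.05, 0, 0, 0],
    [8.76, 0, 0, 0, 0]
  ]
}}

```text
time_s: 5.68
tcp_pos: [0.5178, 0.0377, 0.0635]
eef_rot: [-180.0, -0.0, 177.3]
contact_force: [-4.8, 0.2, 4.1]
gripper_width: 0.0875
```

>>> {"method": "servo_tool", "body": {
  "steps": [
    [8.76, -0.1, 0, 0, 0],
    [8.76, -0.05, 0, 0, 0],
    [8.76, 0, 0, 0, 0]
  ]
}}

```text
time_s: 6.05
tcp_pos: [0.518, 0.0376, 0.0635]
eef_rot: [-180.0, -0.2, 177.3]
contact_force: [-10.3, 3.1, 8.7]
gripper_width: 0.0877
```

```bash
python3 look.py 3
```

```text
(no output)
```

View pics/scene3.png

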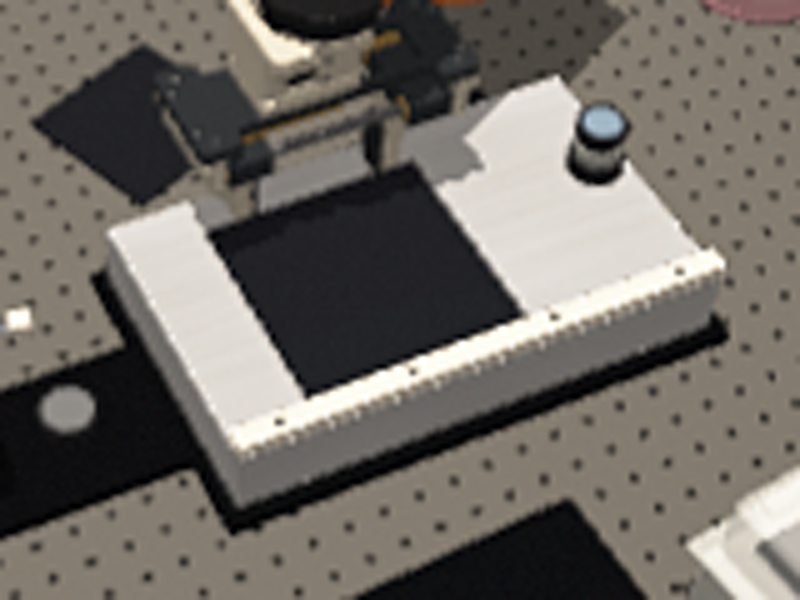

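The arm came to a hard stop at x=0.518 with a 10 N rise, which puts the plate flush against the fence. Next I back off and go round to the +y side.

>>> {"method": "servo_tool", "body": {
  "steps": [
    [8.76, 0.5, 0, 0, 0],
    [8.76, 2, 0, 0, 0],
    [8.76, 2, 0, -3, 0],
    [8.76, 0, 3, -5, 10],
    [8.76, 0, 0, 0, 10],
    [8.76, 0, 0, 0, 10],
    [8.76, 0, 0, 0, 10],
    [8.76, 0, 0, 0, 10]
  ]
}}

```text
time_s: 7.15
tcp_pos: [0.4784, 0.0683, 0.1439]
eef_rot: [179.8, -0.2, 127.4]
contact_force: [0.0, 2.0, -1.3]
gripper_width: 0.0874
```

>>> {"method": "servo_tool", "body": {
  "steps": [
    [8.76, 0, 0, 0, 10],
    [8.76, 0, 0, 0, 10],
    [8.76, 0, 0, 0, 10],
    [8.76, 0, 0, 0, 10],
    [8.76, 0, 0, 0, 0]
  ]
}}

```text
time_s: 7.78
tcp_pos: [0.5038, -0.039, 0.1174]
eef_rot: [-178.8, -12.3, 95.9]
contact_force: [0.1, 0.2, 0.4]
gripper_width: 0.0874
```

```bash
python3 look.py 4
```

```text
(no output)
```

View pics/scene4.png

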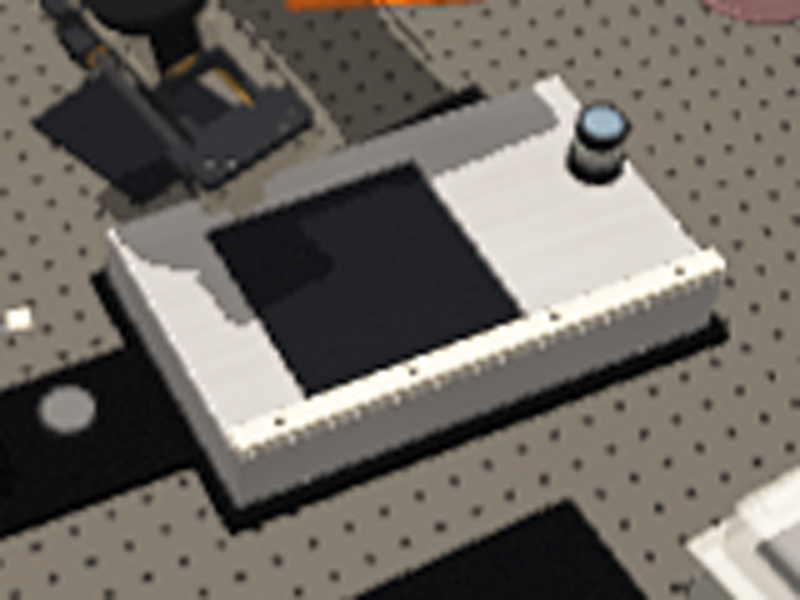

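View pics/top4.png

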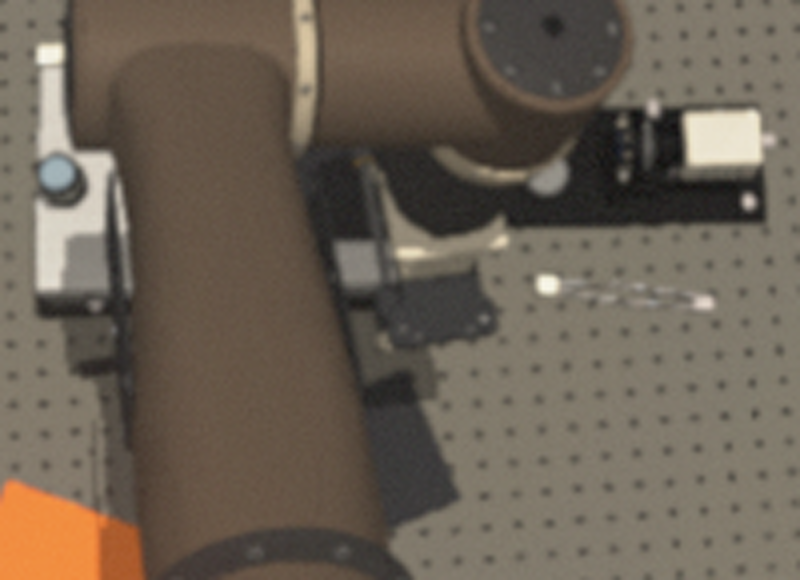

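The spin ran into a joint limit: the tool is tilted 12° but touching nothing, and the plate is flush in the picture. I'll check the joints and spin the other way.

```bash
python3 -c "
from plant import r;s=r.get_state();print(s['joints'].round(1),s['tcp_pos'],s['eef_rot'],s['time_s'])"
```

```text
[   7.8   13.4  -20.1  -14.5  -58.1 -173.6] [ 0.50377457 -0.03718565  0.11818404] [-178.82301089  -12.27195178   96.18035099] 7.875
```

>>> {"method": "servo_tool", "body": {
  "steps": [
    [8.76, 0, 0, -3, -10],
    [8.76, 0, 0, 0, -10],
    [8.76, 0, 0, 0, 0]
  ]
}}

```text
time_s: 8.25
tcp_pos: [0.5049, -0.0419, 0.1482]
eef_rot: [176.8, -11.9, 116.8]
contact_force: [-0.5, 1.1, -0.9]
gripper_width: 0.0875
```

```bash
python3 -c "
from plant import r;s=r.get_state();print(s['joints'].round(1),s['tcp_pos'],s['eef_rot'],s['time_s'])"
```

```text
[   7.3   11.7  -18.   -14.   -61.9 -154.1] [ 0.50489179 -0.04185085  0.14820258] [176.8002544  -11.92447664 116.75119953] 8.25
```

```bash
python3 -c "
from plant import r
from scipy.spatial.transform import Rotation as R
s=r.get_state();M=R.from_euler('xyz',s['eef_rot'],degrees=True).as_matrix();print(M.round(3)); z=M[:,2]
import numpy as np
print(np.degrees(np.arccos(-z[2])), np.degrees(np.arctan2(z[1],z[0])))"
```

```text
[[-0.44   0.897 -0.043]
 [ 0.874  0.439  0.209]
 [ 0.207  0.055 -0.977]]
12.340309254152475 101.61158673052408
```

The limit baked a 12.3° tilt into the commanded pose, with the tips leaning to +y. I can only spin about the tool z axis. By mirror symmetry, spinning into the opposite limit of joint 6 at this azimuth should tilt it back. There is plenty of time, so I'll raise the tool to clear air first and watch it closely.

>>> {"method": "servo_tool", "body": {
  "steps": [
    [8.76, 0, 0, -4, -10.5],
    [8.76, 0, 0, -4, -10.5],
    [8.76, 0, 0, 0, -10.5],
    [8.76, 0, 0, 0, -10.5],
    [8.76, 0, 0, 0, -10.5],
    [8.76, 0, 0, 0, -10.5],
    [8.76, 0, 0, 0, -10.5],
    [8.76, 0, 0, 0, -10.5]
  ]
}}

```text
time_s: 9.25
tcp_pos: [0.508, -0.0589, 0.2254]
eef_rot: [167.8, 1.8, -159.7]
contact_force: [-0.9, -0.6, -0.4]
gripper_width: 0.0875
```

>>> {"method": "servo_tool", "body": {
  "steps": [
    [8.76, 0, 0, 0, -10.5],
    [8.76, 0, 0, 0, -10.5],
    [8.76, 0, 0, 0, -10.5],
    [8.76, 0, 0, 0, -10.5],
    [8.76, 0, 0, 0, -10.5],
    [8.76, 0, 0, 0, -10.5],
    [8.76, 0, 0, 0, -10.5],
    [8.76, 0, 0, 0, -10.5]
  ]
}}

```text
time_s: 10.25
tcp_pos: [0.508, -0.0589, 0.2254]
eef_rot: [-179.5, 12.4, -75.4]
contact_force: [0.4, 0.1, -0.8]
gripper_width: 0.0876
```

>>> {"method": "servo_tool", "body": {
  "steps": [
    [8.76, 0, 0, 0, -10.5],
    [8.76, 0, 0, 0, -10.5],
    [8.76, 0, 0, 0, -10.5],
    [8.76, 0, 0, 0, -10.5],
    [8.76, 0, 0, 0, -10.5],
    [8.76, 0, 0, 0, -10.5],
    [8.76, 0, 0, 0, -10.5],
    [8.76, 0, 0, 0, -10.5]
  ]
}}

```text
time_s: 11.25
tcp_pos: [0.508, -0.0589, 0.2255]
eef_rot: [-167.7, 0.8, 8.6]
contact_force: [-0.3, 0.1, -0.0]
gripper_width: 0.0875
```

```bash
cat > st.py <<'E'
from plant import r
from scipy.spatial.transform import Rotation as R
import numpy as np
s=r.get_state();M=R.from_euler('xyz',s['eef_rot'],degrees=True).as_matrix(); z=M[:,2]
print(s['time_s'],s['joints'].round(1),s['tcp_pos'].round(4),s['eef_rot'].round(1),z.round(4))
print(np.degrees(np.arccos(-z[2])), np.degrees(np.arctan2(z[1],z[0])))
E
python3 st.py
```

```text
11.25 [  5.4   8.5 -11.6 -12.9 -71.9  97.3] [ 0.508  -0.0589  0.2255] [-167.7    0.8    8.6] [-0.0448  0.2093 -0.9768]
12.361110126860396 102.0687002697303
```

>>> {"method": "servo_tool", "body": {
  "steps": [
    [8.76, 0, 0, 0, -10.5],
    [8.76, 0, 0, 0, -10.5],
    [8.76, 0, 0, 0, -10.5],
    [8.76, 0, 0, 0, -10.5],
    [8.76, 0, 0, 0, -10.5],
    [8.76, 0, 0, 0, -10.5],
    [8.76, 0, 0, 0, -10.5],
    [8.76, 0, 0, 0, -5]
  ]
}}

```text
time_s: 12.25
tcp_pos: [0.5074, -0.0519, 0.2272]
eef_rot: [-176.7, -11.2, 85.9]
contact_force: [-0.2, 0.0, 0.6]
gripper_width: 0.0871
```

```bash
python3 st.py
```

```text
12.25 [  6.7   8.  -12.  -12.3 -71.6 173.5] [ 0.5074 -0.0519  0.2272] [-176.7  -11.2   85.9] [-0.0442  0.1981 -0.9792]
11.711230679024721 102.57674644630865
```

It works: the tilt falls as predicted. Continuing.

>>> {"method": "servo_tool", "body": {
  "steps": [
    [8.76, 0, 0, 0, -10],
    [8.76, 0, 0, 0, -10],
    [8.76, 0, 0, 0, 0]
  ]
}}

```text
time_s: 12.62
tcp_pos: [0.4887, 0.0149, 0.2386]
eef_rot: [179.7, -5.8, 101.1]
contact_force: [0.3, -0.4, 0.3]
gripper_width: 0.0874
```

```bash
python3 st.py
```

```text
12.625 [ 20.    2.9 -18.   -6.1 -67.9 173.3] [0.4887 0.0149 0.2386] [179.7  -5.8 101.1] [-0.0139  0.1    -0.9949]
5.79275741631085 97.90029804499343
```

>>> {"method": "servo_tool", "body": {
  "steps": [
    [8.76, 0, 0, 0, -10],
    [8.76, 0, 0, 0, -8],
    [8.76, 0, 0, 0, 0]
  ]
}}

```text
time_s: 13.0
tcp_pos: [0.4618, 0.0627, 0.24]
eef_rot: [177.9, -0.5, 115.1]
contact_force: [0.7, -0.6, 0.6]
gripper_width: 0.0877
```

```bash
python3 st.py
```

```text
13.0 [ 31.8  -1.4 -24.4  -0.3 -64.9 173.4] [0.4618 0.0627 0.24  ] [177.9  -0.5 115.1] [ 0.0286  0.0236 -0.9993]
2.123630878466329 39.58018012466396
```

Tilt is now down to 2.1°, which is good enough with a moderate finger spread. I'll spin to the yaw for the push along the ledge (tool y along station x) and remeasure the plate from the last picture.

>>> {"method": "servo_tool", "body": {
  "steps": [
    [5, 0, 0, 0, 10.4],
    [5, 0, 0, 0, 10.4],
    [5, 0, 0, 0, 10.4],
    [5, 0, 0, 0, 10.4],
    [5, 0, 0, 0, 10.4],
    [5, 0, 0, 0, 10.4],
    [5, 0, 0, 0, 10.4],
    [5, 0, 0, 0, 10.4]
  ]
}}

```text
time_s: 14.0
tcp_pos: [0.4631, 0.0609, 0.2398]
eef_rot: [-179.7, -2.1, 31.2]
contact_force: [-1.7, 0.2, -0.0]
gripper_width: 0.0503
```

>>> {"method": "servo_tool", "body": {
  "steps": [
    [5, 0, 0, 0, 10.4],
    [5, 0, 0, 0, 10.4],
    [5, 0, 0, 0, 10.4],
    [5, 0, 0, 0, 10.4],
    [5, 0, 0, 0, 10.4],
    [5, 0, 0, 0, 10.4],
    [5, 0, 0, 0, 10.4],
    [5, 0, 0, 0, 10.4]
  ]
}}

```text
time_s: 15.0
tcp_pos: [0.4631, 0.0609, 0.2398]
eef_rot: [-177.9, 0.1, -52.0]
contact_force: [-0.0, -0.2, 0.0]
gripper_width: 0.0498
```

>>> {"method": "servo_tool", "body": {
  "steps": [
    [5, 0, 0, 0, 10.4],
    [5, 0, 0, 0, 10.4],
    [5, 0, 0, 0, 10.4],
    [5, 0, 0, 0, 10.2]
  ]
}}

```text
time_s: 15.5
tcp_pos: [0.4631, 0.061, 0.2398]
eef_rot: [-178.5, 1.4, -93.4]
contact_force: [0.2, 0.0, -0.5]
gripper_width: 0.05
```

```bash
python3 st.py
python3 - <<'E'
from h import *
np.set_printoptions(precision=4,suppress=True)
h=.076;z=.06835
Pl=np.array([[h,h,z],[h,-h,z],[-h,-h,z],[-h,h,z]])
p,f=fit([("scene",Pl,cs([[521,315],[306,396],[210,232],[414,162]]))],[.6,0,0])
st=np.array([.601,.0469,-.0466])
def rel(a,b):
    d=np.array(b[:2])-a[:2];c,s=np.cos(a[2]),np.sin(a[2]);return np.array([c*d[0]+s*d[1],-s*d[0]+c*d[1],b[2]-a[2]])
print(p,rel(st,p),rel([.6002,.0478,-.0419],p)); print(f)
s=r.get_state(); print(rel(st,np.r_[s['tcp_pos'][:2],0]))
E
```

```text
15.5 [ 31.5  -1.2 -24.3  -0.4 -64.9 -34.7] [0.4631 0.061  0.2398] [-178.5    1.4  -93.4] [ 0.0277  0.0237 -0.9993]
2.0860395559075555 40.56471999000871
[ 0.5992  0.0295 -0.0653] [-0.001  -0.0174 -0.0187] [-0.0003 -0.0183 -0.0234]
[[ 1.2725  1.021 ]
 [ 0.1025  0.6897]
 [-1.1624 -1.1846]
 [-0.2915 -0.9509]]
[-0.1384  0.0076  0.0466]
```

Run:
```python
from h import *
np.set_printoptions(precision=4,suppress=True)
st=np.array([.601,.0469,-.0466])
c,s=np.cos(st[2]),np.sin(st[2])
for st in ([.601,.0469,-.0466],[.6002,.0478,-.0419]):
  for z,q in((.06835,cs([[210,232],[414,162]])),(.062,cs([[108,236],[557,76]]))):
    d=ray("scene",q,z)[:,:2]-st[:2]; print(np.c_[c*d[:,0]+s*d[:,1],-s*d[:,0]+c*d[:,1]])
```

```text
[[-0.0722 -0.0907]
 [-0.0713  0.0587]]
[[-0.102  -0.1499]
 [-0.1067  0.192 ]]
[[-0.0714 -0.0916]
 [-0.0705  0.0579]]
[[-0.1011 -0.1508]
 [-0.1059  0.1911]]
```

>>> {"method": "servo_tool", "body": {
  "steps": [
    [5, -1.95, -3.35, 1, -0.7],
    [5, -1.95, -3.35, 1, 0],
    [5, -1.95, -3.35, 1, 0],
    [5, -1.95, -3.3, 2, 0],
    [5, 0, 0, 3, 0],
    [5, 0, 0, 3, 0],
    [5, 0, 0, 3, 0],
    [5, 0, 0, 0, 0]
  ]
}}

```text
time_s: 16.5
tcp_pos: [0.6019, 0.1359, 0.1028]
eef_rot: [-178.7, 1.3, -92.3]
contact_force: [0.2, 0.2, 0.8]
gripper_width: 0.0497
```

```bash
cat >> st.py <<'E'
st=np.array([.601,.0469,-.0466]); c,q=np.cos(st[2]),np.sin(st[2]); d=s['tcp_pos'][:2]-st[:2]; print("tcp in station",c*d[0]+q*d[1],-q*d[0]+c*d[1])
E
python3 st.py; python3 look.py 5
```

```text
16.5 [ 30.6  20.2 -17.1  -0.5 -50.9 -32.6] [0.6019 0.1359 0.1028] [-178.7    1.3  -92.3] [ 0.0232  0.0212 -0.9995]
1.800506810691554 42.52159681395233
tcp in station -0.0032414083338790736 0.0889275353620286
```

View pics/scene5.png

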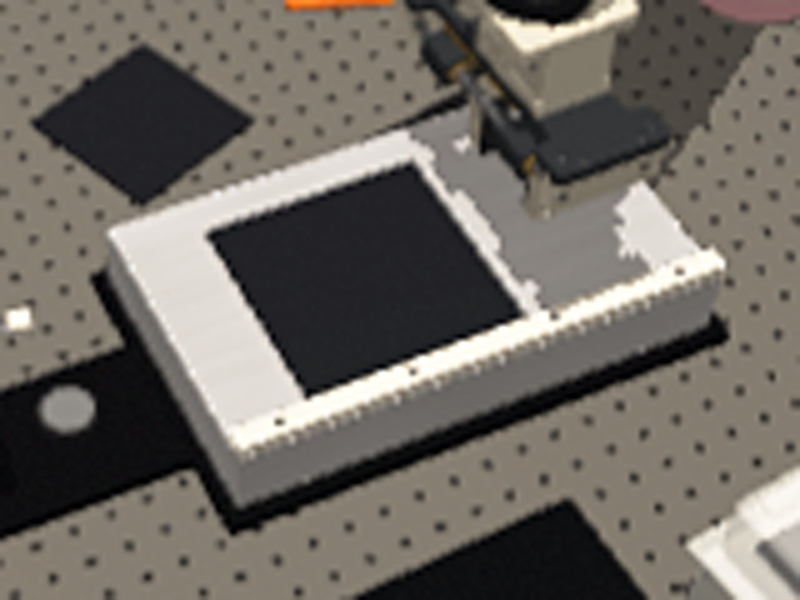

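The gripper is behind the plate's trailing edge (that edge runs from crop (415,162) to (521,315)). Descending, then pushing.

>>> {"method": "servo_tool", "body": {
  "steps": [
    [5, 0, 0, 2, 0],
    [5, 0, 0, 1.5, 0],
    [5, 0, 0, 0.3, 0],
    [5, 0, 0, 0, 0],
    [5, 1, 0, 0, 0],
    [5, 0, 0, 0, 0]
  ]
}}

```text
time_s: 17.35
tcp_pos: [0.6038, 0.1275, 0.0679]
eef_rot: [-178.4, 1.4, -92.1]
contact_force: [-0.3, -0.4, -0.0]
gripper_width: 0.0501
```

```bash
python3 st.py
```

```text
17.35 [ 29.8  22.3 -19.4  -0.5 -46.2 -31.6] [0.6038 0.1275 0.0679] [-178.4    1.4  -92.1] [ 0.0286  0.0237 -0.9993]
2.130553463182829 39.69202433145439
tcp in station -0.0009261278329785396 0.0805989208040334
```

>>> {"method": "servo_tool", "body": {
  "steps": [
    [5, 0, 0, 0.27, 0.6],
    [5, 0, 0, 0, 0],
    [5, 0, 0, 0, 0]
  ]
}}

```text
time_s: 17.73
tcp_pos: [0.6039, 0.1283, 0.0647]
eef_rot: [-178.5, 1.4, -92.7]
contact_force: [-0.2, 0.1, 0.5]
gripper_width: 0.0498
```

```bash
python3 st.py
```

```text
17.725 [ 29.9  22.6 -19.5  -0.5 -45.9 -32.2] [0.6039 0.1283 0.0647] [-178.5    1.4  -92.7] [ 0.0282  0.0235 -0.9993]
2.1001356358498944 39.797713186001495
tcp in station -0.000937426396906416 0.08148175402909205
```

>>> {"method": "servo_tool", "body": {
  "steps": [
    [5, 0.8, 0, -0.02, 0],
    [5, 0.8, -0.01, -0.02, 0],
    [5, 0.8, -0.01, -0.02, 0],
    [5, 0.8, -0.01, -0.02, 0],
    [5, 0.8, -0.01, -0.02, 0],
    [5, 0.8, -0.01, -0.02, 0],
    [5, 0.8, -0.01, -0.02, 0],
    [5, 0, 0, 0, 0]
  ]
}}

```text
time_s: 18.73
tcp_pos: [0.602, 0.0713, 0.0649]
eef_rot: [-178.4, 1.4, -92.7]
contact_force: [-0.5, 0.1, -0.5]
gripper_width: 0.0501
```

```bash
python3 st.py;python3 look.py 6
```

```text
18.725 [ 24.9  21.7 -20.8  -0.7 -45.5 -27.1] [0.602  0.0713 0.0649] [-178.4    1.4  -92.7] [ 0.0285  0.023  -0.9993]
2.096154388888794 38.87283291342937
tcp in station -0.0001410656220739825 0.024405325257777784
```

View pics/scene6.png

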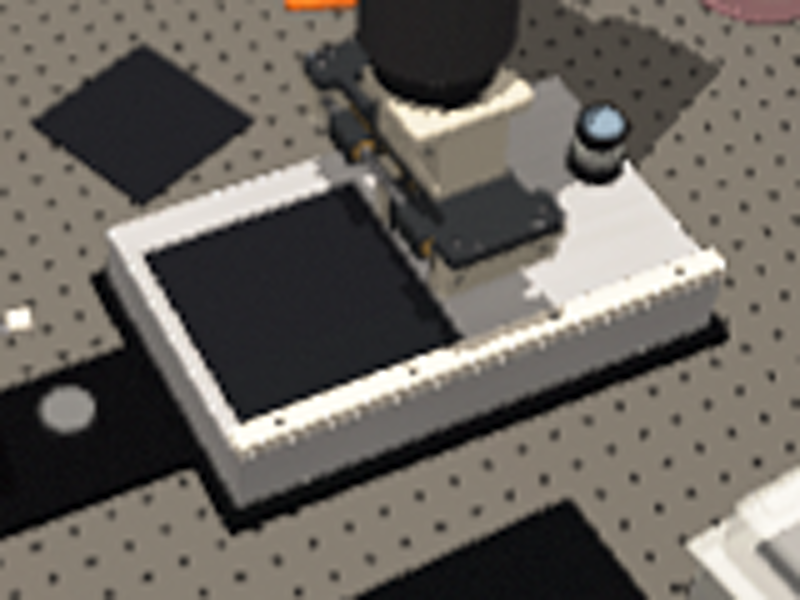

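```bash
cat > sr.py <<'E'
from h import *
np.set_printoptions(precision=4,suppress=True)
def sr(pts,z,conv=cs,n="scene"):
    st=np.array([.601,.0469,-.0466]); c,s=np.cos(st[2]),np.sin(st[2])
    d=ray(n,conv(pts),z)[:,:2]-st[:2]; return np.c_[c*d[:,0]+s*d[:,1],-s*d[:,0]+c*d[:,1]]
E
python3 -c "
from sr import *
print(sr([[147,256],[350,183],[242,420]],.06835))"
cd pics; python3 -c "
import cv2
im=cv2.imread('scene6raw.png');cv2.imwrite('c6.png',cv2.resize(im[205:270,245:325],(800,650)[0:1]+(600,),interpolation=cv2.INTER_CUBIC))"
```

```text
[[-0.0706 -0.136 ]
 [-0.0724  0.0113]
 [ 0.071  -0.1366]]
```

View pics/c6.png

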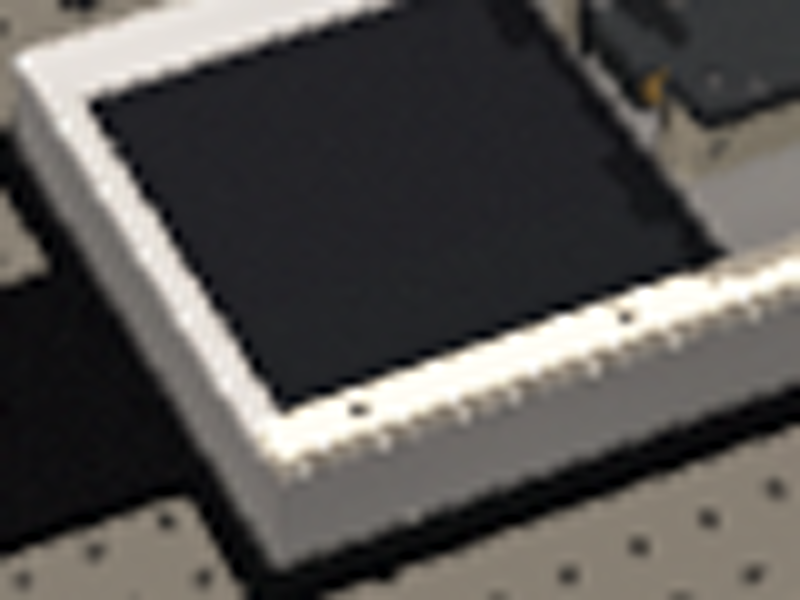

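Still flush, with the leading edge about 12–13 mm short of the ledge end. About 52 mm remain, so I'll push 45 and measure.

>>> {"method": "servo_tool", "body": {
  "steps": [
    [5, 0.8, -0.01, -0.02, 0],
    [5, 0.8, -0.01, -0.02, 0],
    [5, 0.8, -0.01, -0.02, 0],
    [5, 0.8, -0.01, -0.02, 0],
    [5, 0.8, -0.01, -0.02, 0],
    [5, 0.5, 0, -0.01, 0],
    [5, 0, 0, 0, 0]
  ]
}}

```text
time_s: 19.7
tcp_pos: [0.6, 0.0265, 0.0648]
eef_rot: [-178.5, 1.4, -92.7]
contact_force: [-0.8, 0.3, 1.0]
gripper_width: 0.0501
```

```bash
python3 st.py;python3 look.py 7
```

```text
19.7 [ 20.7  21.3 -21.3  -0.9 -45.4 -22.8] [0.6    0.0265 0.0648] [-178.5    1.4  -92.7] [ 0.0279  0.023  -0.9993]
2.074385687579938 39.51616678107484
tcp in station -4.836241811299316e-06 -0.020446111570726247
```

View pics/scene7.png

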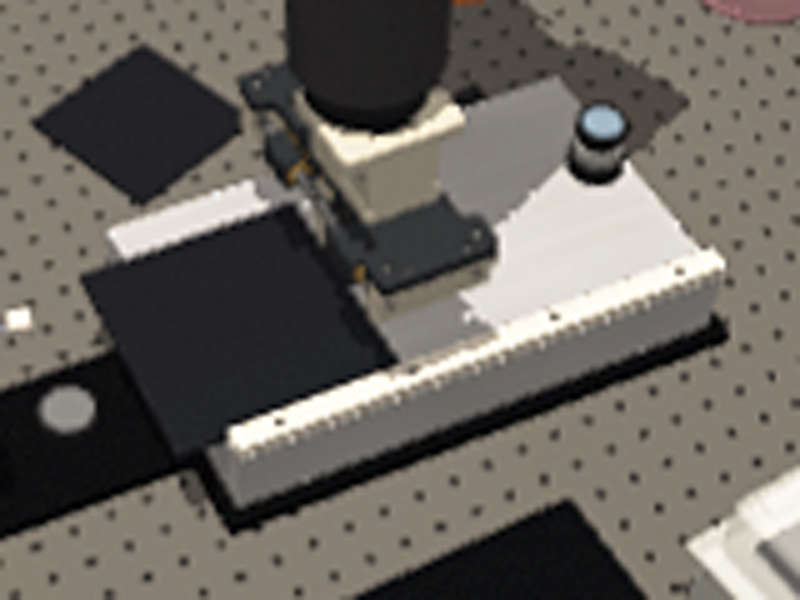

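View pics/top7.png

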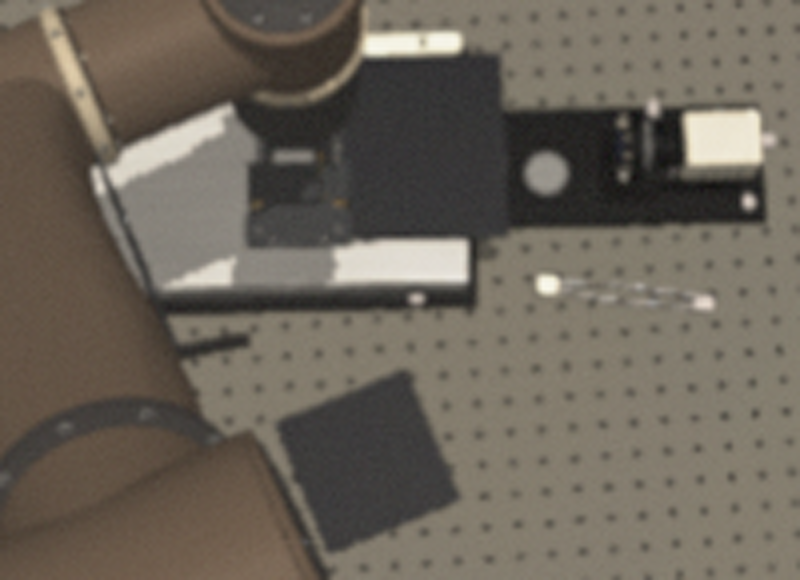

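```bash
python3 -c "
from sr import *
print(sr([[82,276],[178,458],[297,207]],.06835))
print(sr([[498,56],[508,237]],.06835,ct,'top'))
print(sr([[469,284]],.062,ct,'top'),sr([[462,33]],.074,ct,'top'),sr([[108,236]],.062))"
```

```text
[[-0.0727 -0.1802]
 [ 0.08   -0.1827]
 [-0.068  -0.03  ]]
[[ 0.0782 -0.1801]
 [-0.0715 -0.1822]]
[[-0.1069 -0.1505]] [[ 0.0965 -0.1517]] [[-0.102  -0.1499]]
```

Overhang is now about 31 mm. Pushing 8.7 mm more, then backing off the same way.

>>> {"method": "servo_tool", "body": {
  "steps": [
    [5, 0.45, -0.01, -0.01, 0],
    [5, 0.42, 0, -0.01, 0],
    [5, 0, 0, 0, 0],
    [5, 0, 0, 0, 0],
    [5, -0.5, 0, 0, 0],
    [5, -2, 0, 0, 0],
    [5, 0, 0, -4, 0],
    [5, 0, 0, -4, 0]
  ]
}}

```text
time_s: 20.8
tcp_pos: [0.5987, 0.0427, 0.1459]
eef_rot: [-178.5, 1.4, -92.6]
contact_force: [1.0, 0.1, -0.3]
gripper_width: 0.0499
```

```bash
python3 st.py;python3 look.py 8
```

```text
20.8 [ 22.3  16.3 -16.4  -0.7 -55.4 -24.5] [0.5987 0.0427 0.1459] [-178.5    1.4  -92.6] [ 0.0272  0.0228 -0.9994]
2.0330364709891127 39.90292794339825
tcp in station -0.002114273289316606 -0.00428457225953571
```

View pics/scene8.png

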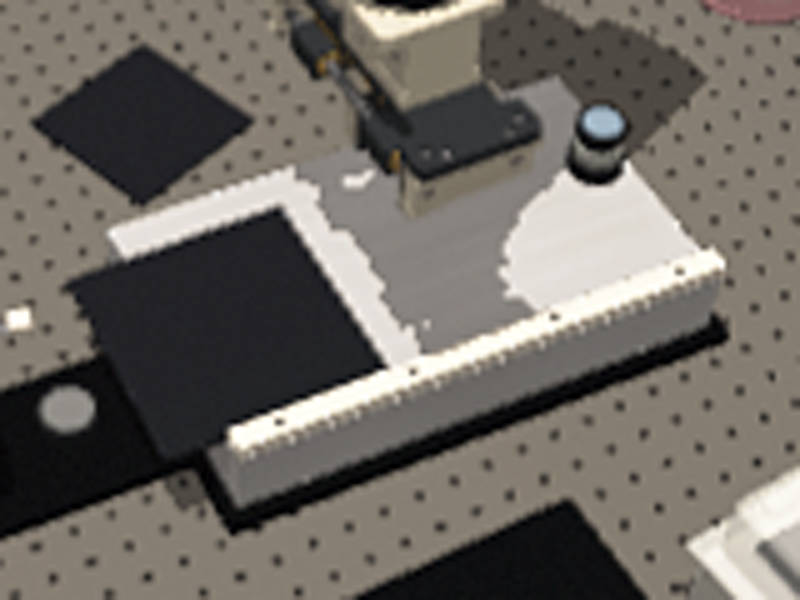

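View pics/top8.png

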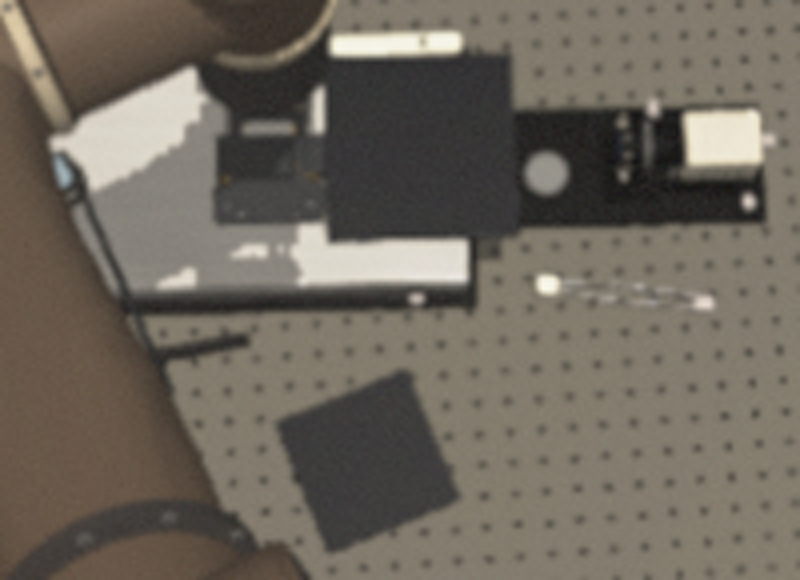

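```bash
python3 -c "
from sr import *
print(sr([[67,286],[162,464],[281,207]],.06835))
print(sr([[510,56],[519,234],[329,238]],.06835,ct,'top'))"
cd pics; python3 -c "
import cv2
im=cv2.imread('scene8raw.png');cv2.imwrite('c8.png',cv2.resize(im[200:260,235:315],(800,600),interpolation=cv2.INTER_CUBIC))
im=cv2.imread('top8raw.png');cv2.imwrite('t8.png',cv2.resize(im[120:190,235:315],(800,600),interpolation=cv2.INTER_CUBIC))"
```

```text
[[-0.069  -0.1919]
 [ 0.0799 -0.193 ]
 [-0.0724 -0.0395]]
[[ 0.0779 -0.1898]
 [-0.0693 -0.1909]
 [-0.0685 -0.0419]]
```

View pics/c8.png

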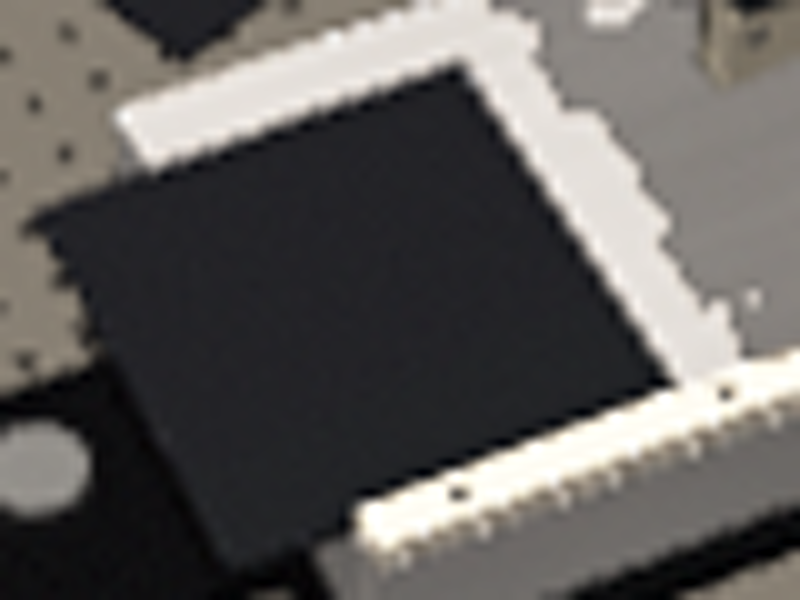

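View pics/t8.png

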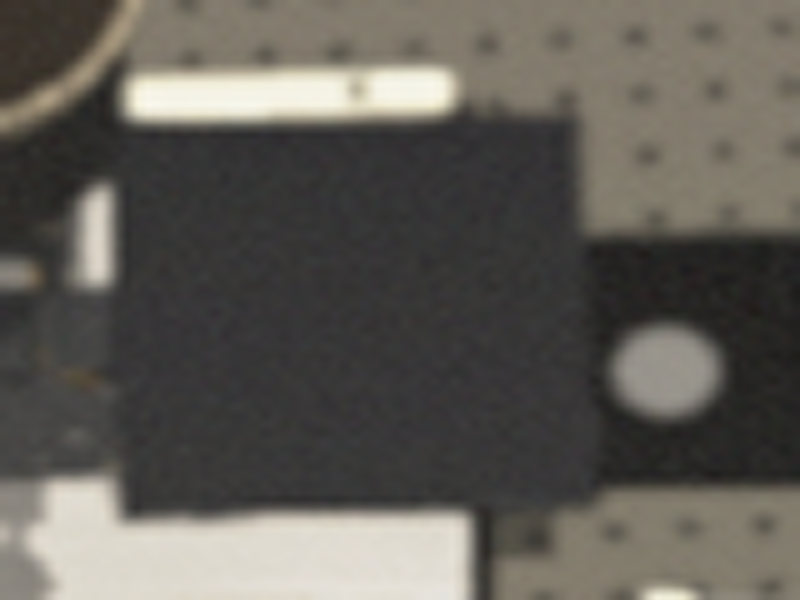

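The picture shows a flush plate with about 40–41 mm overhang: leading edge at y ≈ -0.191, ledge end at -0.1505. To make sure no hair-wide gap is left, I'll give one gentle confirming push toward the fence at the plate's middle with closed fingers.

>>> {"method": "servo_tool", "body": {
  "steps": [
    [0, 0, 4.3, -0.2, 0],
    [0, 0, 4.3, -0.2, 0],
    [0, 0, 4.4, 0, 0],
    [0, 3.7, 0, 0, 0],
    [0, 3.7, 0, 0, 0],
    [0, 3.6, 0, 0, 0],
    [0, 0, 0, 3, 0],
    [0, 0, 0, 0, 0]
  ]
}}

```text
time_s: 21.9
tcp_pos: [0.4632, -0.0616, 0.1116]
eef_rot: [-178.7, 1.4, -92.7]
contact_force: [-0.0, 0.8, 0.5]
gripper_width: 0.0005
```

```bash
python3 st.py
```

```text
21.9 [ 15.9   6.7 -34.3  -1.2 -47.3 -17.8] [ 0.4632 -0.0616  0.1116] [-178.7    1.4  -92.7] [ 0.0245  0.0227 -0.9994]
1.9159103757135736 42.85108696880753
tcp in station -0.13256938055847725 -0.11475217921343722
```

>>> {"method": "servo_tool", "body": {
  "steps": [
    [0, 0, 0, 2.5, 0],
    [0, 0, 0, 1.9, 0],
    [0, 0, 0, 0.3, 0],
    [0, 0, 0, 0, 0],
    [0, 0, 0, 0, 0]
  ]
}}

```text
time_s: 22.52
tcp_pos: [0.4666, -0.06, 0.0671]
eef_rot: [-178.4, 1.4, -92.6]
contact_force: [-0.1, -0.1, 0.1]
gripper_width: 0.0004
```

```bash
python3 st.py;python3 look.py 9
```

```text
22.525 [ 16.   10.5 -37.1  -1.3 -40.4 -17.7] [ 0.4666 -0.06    0.0671] [-178.4    1.4  -92.6] [ 0.0297  0.0238 -0.9993]
2.178329031322796 38.70155451661839
tcp in station -0.12928700232065912 -0.11306256700409228
```

View pics/scene9.png

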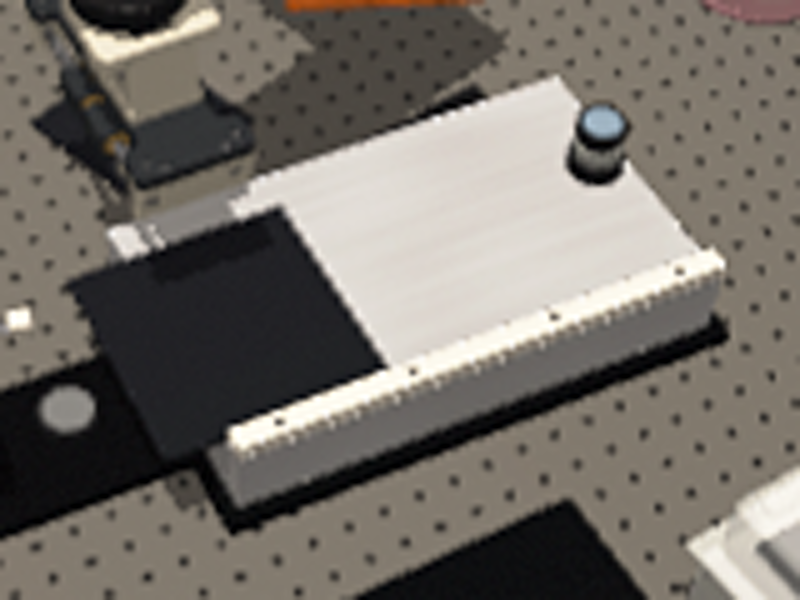

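>>> {"method": "servo_tool", "body": {
  "steps": [
    [0, 0, -1, 0.3, 0],
    [0, 0, -1, 0.05, 0],
    [0, 0, -0.8, 0.02, 0],
    [0, 0, -0.3, 0.01, 0],
    [0, 0, -0.2, 0, 0],
    [0, 0, 0, 0, 0]
  ]
}}

```text
time_s: 23.38
tcp_pos: [0.4989, -0.0619, 0.0631]
eef_rot: [-178.5, 1.4, -92.7]
contact_force: [-0.2, 0.2, 0.1]
gripper_width: 0.0006
```

```bash
python3 st.py
```

```text
23.375 [ 14.6  13.7 -33.4  -1.4 -41.1 -16.3] [ 0.4989 -0.0619  0.0631] [-178.5    1.4  -92.7] [ 0.028   0.0235 -0.9993]
2.093730819276958 40.00171763469014
tcp in station -0.09695096003104729 -0.11340368921104538
```

>>> {"method": "servo_tool", "body": {
  "steps": [
    [0, 0, -0.15, -0.04, 0],
    [0, 0, -0.15, 0, 0],
    [0, 0, 0, 0, 0]
  ]
}}

```text
time_s: 23.75
tcp_pos: [0.5021, -0.0619, 0.0638]
eef_rot: [-178.4, 1.4, -92.7]
contact_force: [0.7, 0.4, -0.1]
gripper_width: 0.0007
```

>>> {"method": "servo_tool", "body": {
  "steps": [
    [0, 0, -0.15, 0, 0],
    [0, 0, 0, 0, 0]
  ]
}}

```text
time_s: 24.0
tcp_pos: [0.5035, -0.062, 0.0637]
eef_rot: [-178.4, 1.4, -92.7]
contact_force: [-0.1, -0.4, 0.4]
gripper_width: 0.0007
```

>>> {"method": "servo_tool", "body": {
  "steps": [
    [0, 0, -0.15, 0, 0],
    [0, 0, 0, 0, 0]
  ]
}}

```text
time_s: 24.25
tcp_pos: [0.5051, -0.0621, 0.0638]
eef_rot: [-178.4, 1.4, -92.7]
contact_force: [-0.1, -0.6, -0.5]
gripper_width: 0.0002
```

>>> {"method": "servo_tool", "body": {
  "steps": [
    [0, 0, -0.15, 0, 0],
    [0, 0, -0.15, 0, 0],
    [0, 0, 0, 0, 0]
  ]
}}

```text
time_s: 24.62
tcp_pos: [0.5079, -0.0622, 0.0638]
eef_rot: [-178.5, 1.4, -92.7]
contact_force: [-0.2, 0.5, -0.2]
gripper_width: 0.0003
```

>>> {"method": "servo_tool", "body": {
  "steps": [
    [0, 0, -0.15, 0, 0],
    [0, 0, 0, 0, 0]
  ]
}}

```text
time_s: 24.88
tcp_pos: [0.5082, -0.0624, 0.0637]
eef_rot: [-178.6, 1.4, -92.7]
contact_force: [-4.7, 1.4, 3.4]
gripper_width: 0.0004
```

>>> {"method": "servo_tool", "body": {
  "steps": [
    [0, 0, -0.15, 0, 0],
    [0, 0, 0, 0, 0]
  ]
}}

```text
time_s: 25.12
tcp_pos: [0.5083, -0.0625, 0.0636]
eef_rot: [-178.7, 1.4, -92.7]
contact_force: [-9.4, 4.8, 8.9]
gripper_width: 0.0007
```

A hard stop at once, with no sliding beforehand, confirms the plate was flush. Backing off and making the final check.

>>> {"method": "servo_tool", "body": {
  "steps": [
    [0, 0, 0.5, 0, 0],
    [0, 0, 2, 0, 0],
    [0, 0, 3, -1, 0],
    [0, 0, 0, -5, 0],
    [0, 0, 0, -5, 0],
    [0, 0, 4, -2, 0],
    [0, 0, 0, 0, 0],
    [0, 0, 0, 0, 0]
  ]
}}

```text
time_s: 26.12
tcp_pos: [0.4127, -0.0609, 0.1916]
eef_rot: [-178.4, 1.4, -92.7]
contact_force: [0.2, -0.8, -0.1]
gripper_width: 0.0007
```

```bash
python3 st.py;python3 look.py 10
```

```text
26.125 [ 18.2  -4.1 -33.4  -0.9 -58.7 -20.4] [ 0.4127 -0.0609  0.1916] [-178.4    1.4  -92.7] [ 0.0297  0.0239 -0.9993]
2.1870331610731433 38.795246321210676
tcp in station -0.18304250666264288 -0.11641879851202518
```

View pics/scene10.png

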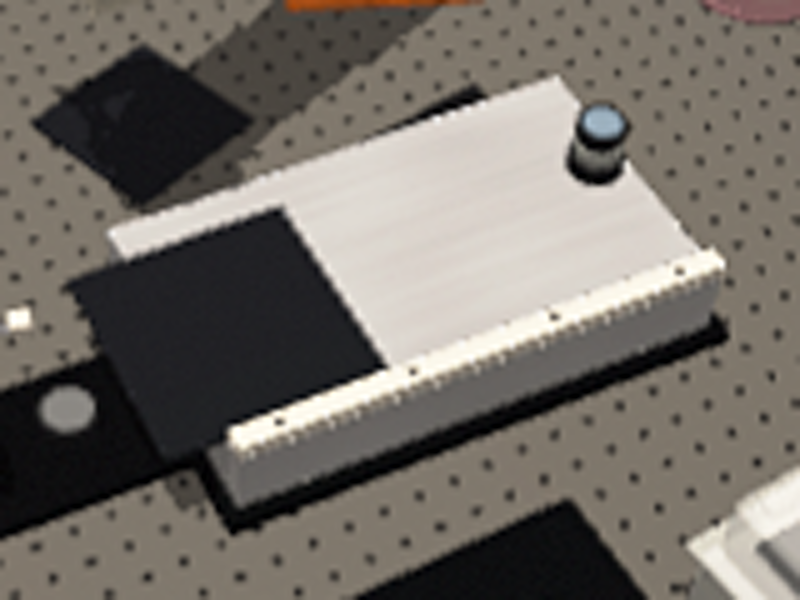

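View pics/top10.png

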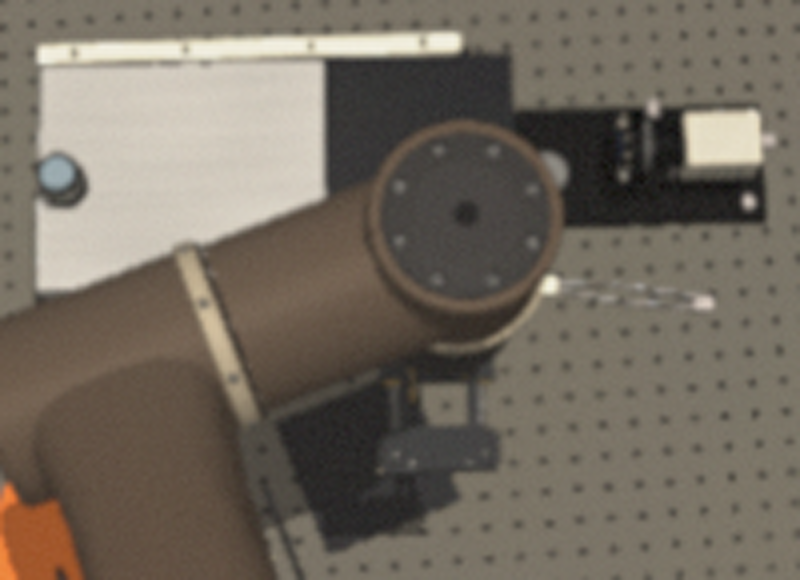

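The plate is unchanged: flush, near corners at scene crop (67,286) and (281,207), overhang 40–41 mm. The loupe (600,145) and lens cap (67,410) are where they were, and the arm is clear. Handing in.

```bash
python3 -c "
from sr import *
print(sr([[67,286],[162,464],[281,207]],.06835),sr([[511,56],[326,62],[326,195]],.06835,ct,'top'))
r.close_job()"
```

```text
[[-0.069  -0.1919]
 [ 0.0799 -0.193 ]
 [-0.0724 -0.0395]] [[ 0.0779 -0.1906]
 [ 0.0768 -0.042 ]
 [-0.0335 -0.0401]]
the job is handed in; nothing more can be done
```

The glass plate is flush against the fence and hangs about 40–41 mm over the ledge's open end. I handed the job in at about 26 s of the 43 s allowed.

- **What I did:** I pushed the plate square against the fence with spread fingers, then along it. A last gentle push toward the fence stopped dead at about 9 N with no sliding, so no gap was left.
- **Last checks:** The leading edge measured y ≈ -0.190 to -0.193 m against the ledge end at about -0.150 m. The tool position gave an overhang of 40.6 mm. The picture measurements vary by about 2 mm, with the scene camera reading the larger overhang. In the last pictures the plate lay flat, the loupe, lens cap, camera and tweezers had not moved, and the arm touched nothing. I did not re-measure the pen or the items farther off.
- **What went wrong:** An early spin between pushes ran joint 6 into its range stop and tilted the tool 12°, while it touched nothing. I brought that back to about 2° by spinning to the opposite stop, and did the remaining pushes with that small tilt. During the fence pushes the tool also showed about 9 N of upward force, which I did not trace.

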